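# Clamp a nozzle holder in the spring-loaded test stand to the set mark

### The job

Take the longer of the two nozzle holders from the rack, lay it in the vees of the green clamping stand and push it gently along them, nozzle first, until you feel its nut come home against the seat bush. Then let go of it and turn the round black knob clockwise until the sprung pad bears on the holder's tail and the dial needle stands on the bold set mark; do not overshoot the mark, and leave the rest of the bench as it is.

Things in the scene. Friction and masses are not known exactly. Their poses are not given: they have to be found in the camera images.
- injector: long nozzle holder to be clamped, dark steel, loose, 0.4 to 0.6 kg, 175 mm. Origin on its axis near its balance point, y along it to the nozzle. Along y in mm: round body 28 dia, -65 to 55; nut 24 dia, 55 to 77; nozzle 14 dia, 77 to 84; tip 7 dia, 84 to 88; at the tail a hexagon 22 wide, -73 to -65, and a stub 14 dia, -87 to -73, whose flat end the pad presses
- nut_face (a point): centre of the nut's front face on the long nozzle holder, 77 mm from its origin along y: the face that must rest on the seat bush
- short_holder: the short nozzle holder, bystander: same shape and 28 mm body, 145 mm long over all, in the other place of the rack. Origin on its axis, y towards its nozzle
- rack: grey plastic rack, fixed, 170 x 150 x 56 mm high, carrying the two holders side by side 84 mm apart in pairs of vees (12 mm thick, 45 mm either side of the middle along y). Origin at the centre of its underside; y along the holders, towards the nozzles; holders' axes 60 mm above the bench
- stand: green clamping stand, fixed; base plate 130 x 400 x 20 mm. Origin on the bench below the clamp axis; y runs along the clamp axis (60 mm above the bench) from tailstock (knob) to headstock. With the holder home its origin is 60 mm above the bench on this axis, 0 to 9 mm short of this origin, y along y. Tailstock housing 70 x 62 mm, 104 mm high, centred at y = -229 mm
- headstock: green headstock block, 60 mm wide, 36 thick, top 95 mm above the bench; origin at the centre of its front face on the clamp axis, y into it. It carries a hard brass seat bush, 32 mm dia, bore 17 mm for the nozzle. The bush is set to stand 2 to 11 mm proud, differently each time and not measured: home must be felt. 3 to 15 N of push is right, above 40 N does damage
- knob_grip (a point): centre of the round fluted black knob, 50 mm dia and 26 mm high, vertical axis, on the tailstock; the point is at mid height, 131 mm above the bench, with free room round it from 104 mm up. Clockwise from above drives the sprung pad towards the headstock, 10 mm per rad; it stays where it is left. It takes 0.3 N m free, 0.5 N m at the set mark
- needle (a joint): dial needle angle in rad, clockwise from above: 0 with the pad free, 0.2 rad per mm the pad is pressed back (2.5 N per mm); the one bold mark is at 1.6 rad (8 mm, 20 N). White dial, 66 mm dia, facing up 98 mm above the bench, riding on the quill between knob and vees. The pad (24 mm rubber face on the clamp axis) starts 20 to 37 mm from the tail of a holder that is home
- beaker: white plastic beaker, 84 mm dia, 100 mm high, bystander; origin at the centre of its underside
- wrench: steel wrench, 190 mm long, lying on the bench, bystander; origin at its middle, underside
- vee_middle (a point): point on the clamp axis midway between the stand's two 90 degree vees (at y = 22 and -60 mm of the stand, 12 mm thick, tops 58 mm above the bench) that carry the 28 mm body; 70 mm are free between them for fingers, down to the base plate. Lay the holder in with its origin at about y = -23 mm of the stand (nozzle just clear of the bush, tail clear of the pad), then slide it along +y
Mind the look-alikes: they are no part of the job. What is shaped like the injector but pink is not meant.

How it is judged (in metres and radians):
On the way:
1. the long holder lies on the clamp axis with its nozzle in the bush and is pushed by hand until its nut is felt on the bush (more than 2 N), before the pad bears on it (y of nut_face in the frame of headstock above -0.0125 m and x of nut_face in the frame of headstock between -0.003 and 0.003 m and z of nut_face in the frame of headstock between -0.003 and 0.003 m and contact force between injector and headstock above 2 N and value of joint needle below 0.1 rad), for 0.05 s.
At the end, for the whole second after the job is handed in: the long holder lies on the clamp axis (within 3 mm and 2 degrees) with its nozzle in the bush and its nut bearing on it (over 8 N), clamped by the sprung pad with the needle at rest on the bold mark (1.6 rad, +-0.15 rad), and let go (value of joint needle between 1.45 and 1.75 rad and velocity of joint needle between -0.1 and 0.1 rad/s and angle between the y axis of injector and the y axis of stand, either way round below 0.035 rad and linear speed of injector below 0.01 m/s and y of nut_face in the frame of headstock above -0.0125 m and x of nut_face in the frame of headstock between -0.003 and 0.003 m and z of nut_face in the frame of headstock between -0.003 and 0.003 m and contact force between injector and headstock above 8 N); the robot touches nothing.
It fails at once if the needle runs past the set mark by more than 0.4 rad (2 mm of spring) (value of joint needle above 2 rad).
It fails at once if the holder is rammed against the seat bush (over 40 N) (contact force between injector and headstock above 40 N).
It fails at once if the short holder, the beaker or the wrench is moved more than 30 mm (distance of any of short_holder, beaker, wrench from where it was at the start of the episode above 0.03 m).
It also fails if it takes over 72 s, if anything falls off the work surface, if the arm or the gripper's body presses on something with over 40 N, if the wrist force passes 120 N, or if a joint passes its speed limit or range.

### The arm

A 6-joint arm with a two-finger parallel gripper is mounted at the origin on the work surface. World frame = base frame: x ahead of the robot, y to its left, z up, the work surface at z = 0. Lengths are in mm, angles in rad, forces in N, time in s.
With the tool pointing down it reaches from about 275 to 750 mm from the base axis. Payload 10.2 kg.
Tool frame: the origin (TCP) lies at the very end of the fingers, on their centre line; the grasp point (between the pads) lies 19 mm behind it; z points along the fingers, y is the line along which they close (so a half turn about z gives the same grasp; the last joint's range is limited). The gripper opens to 85 mm and grips with 20 to 120 N. Pads are 22 mm wide; open, the fingers measure 114 mm over their backs; the gripper's body (76 mm by 85 mm) begins 54 mm behind the grasp point. The pads swing forward as they close: fully open they stand 13 mm farther back than shut.
Start: joints at [1.014, 0.313, 1.498, -0, 1.331, -0.223], TCP at [172.022, 496.024, 231.294] pointing down, gripper open.
Joint ranges: [-2.94, 2.94], [-0.97, 2.17], [0.19, 2.56], [-1.23, 4.37], [0.02, 3.11], [-2.88, 2.88]. Speed limits (rad/s): [2.39, 2.39, 3.01, 3.14, 3.14, 3.14].

### API

Orientations are given as a unit quaternion [w, x, y, z].
In Python, from rig import ctrl, vision gives the robot as it stands. The module is installed in compiled form; this text tells all that it offers.
- The arm moves only by the tool play_rows, never from a script. Its arguments are lists of equal length, an entry for each row: "translation": the shift along the tool's x, y, z in m, a list of three; "rotation": the turn, a rotation vector about the tool's x, y, z in rad, a list of three; "gripper": the gripper's target within -1 to 1 (shut at 1, half-way at 0, fully open at -1). A call has 1 to 10 rows; each row is the pose to reach, as a shift and turn from the pose commanded when the call began, along the tool's axes at that moment; what a row does not reach only later rows make up. A row lasts 1/8 s, in which the tool goes at most 62.5 mm and 10.7 degrees, less where a joint would pass 70% of its speed; a pose out of reach is approached as far as the arm can. A call with a gripper value outside its range is refused whole. The fingers move at their own pace and stop on an object; "force" is the grip in N (left out, the last holds). Time passes only in rows, so rows that repeat a pose let the fingers close. It gives the time, the measured TCP pose, the force, the opening and the grip force at its end, in the units of the state.
- ctrl.sense(): the state, without advancing time (a new reading comes with each control period).
- vision.capture(name): name is "scene" or "top"; returns a dict with "pixels" (480x640x3 uint8, red, green, blue), "vfov" (degrees; the focal length in pixels is half the picture's height over the tangent of half this angle, whatever the lens; pixels are square), "cx", "cy" (the principal point, pixels), "k1" (the pictures are not rectified: a ray, as slopes to the right and down, at radius r is drawn at 1 + k1 r^2 times it, then the intrinsics apply), "rvec" (rotation vector, rad) and "tvec" (3), from world to camera coordinates, as OpenCV has them. Camera axes: x right, y down, z forward; pixel columns grow to the right and rows downward; lengths in mm; the calibration is good to about 2 mm. A picture is of the moment at which its call begins. There is no depth.
- ctrl.finish_job(): hands the job in; it is judged then, once.
The state is a dict: "time_s": time; "joints": joint angles; "dq": joint speeds; "tau": joint torques, N m; "eef_pos": TCP position; "ee_rot": TCP orientation; "force": force on the tool from outside, world axes, zero at the start; "wrist_torque": the same for the moment, N m; "grip_width": opening from 0.0 (shut) to 1.0 (fully open); "grip_force": force on a finger pad.
Only numpy, scipy, OpenCV 4.12 (cv2) and the standard library are available. Lean on these libraries where they do the work, as an engineer would, in place of code of your own. Each camera call takes 0.05 s, during which the arm holds its last target. There are 200 camera calls.

## Working session

There is one attempt and no reset: what is moved stays moved. The work goes in short steps, Python scripts to look and compute and a tool call to move; the robot and the scene stay as the last step left them, time stands still between calls to the robot, and variables do not carry over. Pictures are saved under pics/ and viewed, at most 10 in all, crops included, and the job is handed in when it is done.

Besides the shell and the picture viewer there is one more tool, called as name(argument=value, ...) on one line, values as JSON. play_rows: Moves the arm, as the interface text tells. Its arguments: {"type":"object","properties":{"translation":{"type":"array"},"rotation":{"type":"array"},"gripper":{"type":"array"},"force":{"type":"number"}},"required":["translation","rotation","gripper"]}

```bash
mkdir -p pics
cat > h.py <<'E'
import numpy as np,cv2
from rig import ctrl,vision
from scipy.spatial.transform import Rotation as R
def cap(n,f=None):
    c=vision.capture(n)
    if f: cv2.imwrite('pics/'+f,c['pixels'][:,:,::-1])
    return c
def prm(c):
    f=240/np.tan(np.radians(c['vfov'])/2)
    return f,cv2.Rodrigues(np.array(c['rvec'],float))[0],np.array(c['tvec'],float)
def proj(c,P):
    f,M,t=prm(c);p=np.atleast_2d(P)@M.T+t;s=p[:,:2]/p[:,2:]
    s=s*(1+c['k1']*(s**2).sum(1,keepdims=True));return s*f+[c['cx'],c['cy']]
def back(c,uv,z):
    f,M,t=prm(c);d=(np.atleast_2d(uv)-[c['cx'],c['cy']])/f;s=d.copy()
    for _ in range(30): s=d/(1+c['k1']*(s**2).sum(1,keepdims=True))
    r=np.c_[s,np.ones(len(s))]@M;o=-M.T@t
    return o+r*((z-o[2])/r[:,2])[:,None]
E
python3 - <<'E'
from h import *
import pickle
for n in('scene','top'):
    c=cap(n,n+'0.png');pickle.dump(c,open(n+'0.pkl','wb'));f,M,t=prm(c);print(n,f,c['cx'],c['cy'],c['k1'],-M.T@t)
s=ctrl.sense();print(s)
E
```

```text
scene 466.235476283285 313.99336230753073 241.4884858653633 -0.10710572018166471 [1286.98569727  353.41770428  860.60127271]
top 618.543063694247 314.48671912979864 233.5201460551022 -0.048940817960194914 [ 380.58660525   96.94999842 1589.57906074]
{'time_s': 0.1, 'joints': array([ 1.01361052e+00,  3.13329313e-01,  1.49836908e+00,  1.01807333e-05,
        1.33099493e+00, -2.23382288e-01]), 'dq': array([-0.00065059, -0.00148649, -0.00211169,  0.00093393,  0.00295978,
        0.00131851]), 'tau': array([ 3.25818022e-03, -4.12903798e+01, -2.60138243e+01, -8.17453974e-05,
        3.06148075e-03, -5.29439387e-05]), 'eef_pos': array([171.88443089, 495.81878435, 230.82242921]), 'ee_rot': array([-2.13946045e-04,  1.66129133e-01,  9.86103853e-01, -5.07065095e-04]), 'force': array([-1.05925676,  0.13358092, -0.74453582]), 'wrist_torque': array([0.01418573, 0.04678742, 0.00410979]), 'grip_force': 0.0, 'grip_width': 1.0025661257881797}
```

View pics/top0.png

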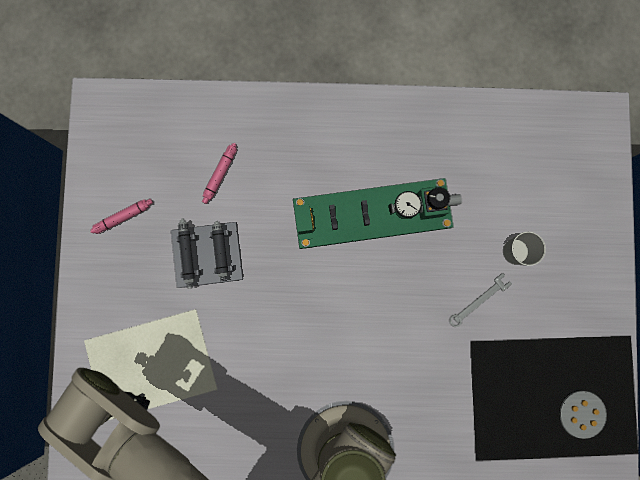

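View pics/scene0.png

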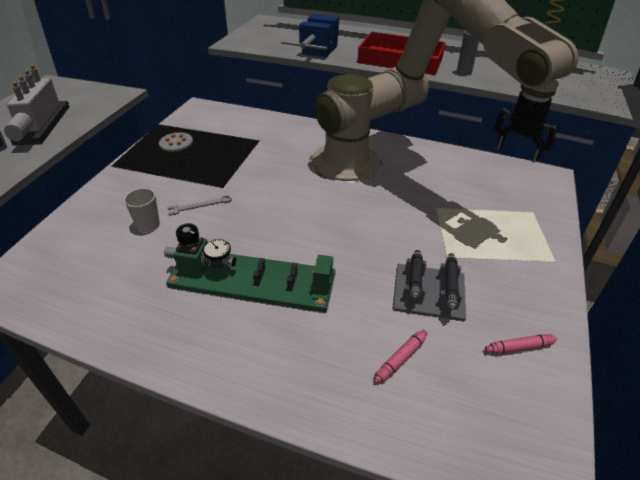

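The top view shows dark holders in the grey rack at (188,252) and (222,250), and pink look-alikes at (122,216) and (220,173). The stand runs from its headstock at (311,219) to the knob at (437,199), with the dial at (407,204). The left holder looks like the longer one, so I'll confirm that in an enlarged crop.

Run:
```python
import pickle,cv2,numpy as np
t=pickle.load(open('top0.pkl','rb'))['pixels'][:,:,::-1];s=pickle.load(open('scene0.pkl','rb'))['pixels'][:,:,::-1]
a=cv2.resize(t[210:295,160:255],(335,300),interpolation=cv2.INTER_CUBIC)   # x3.53
d=cv2.resize(s[240:325,390:480],(465,300),interpolation=cv2.INTER_CUBIC)
b=cv2.resize(t[175:250,285:470],(740,300),interpolation=cv2.INTER_CUBIC) # x4
b=cv2.copyMakeBorder(b,0,0,0,60,0)
cv2.imwrite('pics/crop1.png',np.vstack([np.hstack([a,d]),b]))
```

```text
(no output)
```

View pics/crop1.png

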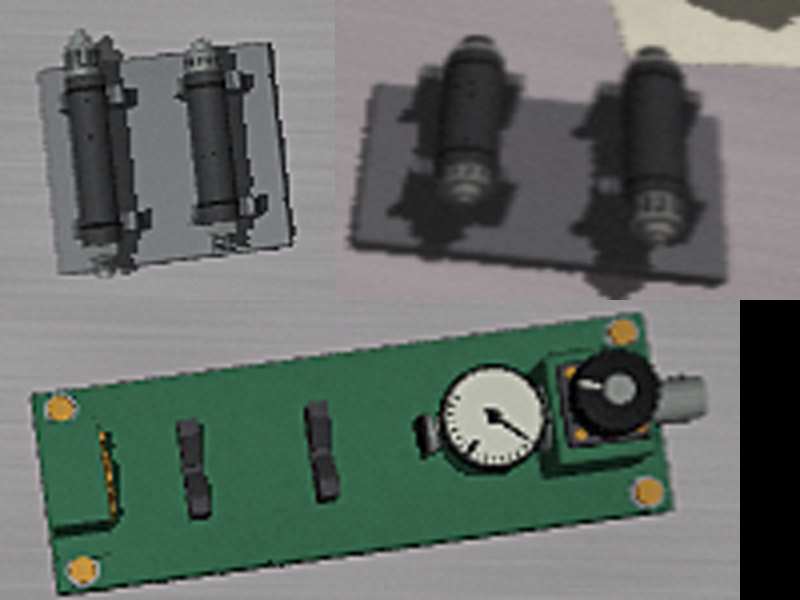

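Of the two dark holders, the left one at (188,252) runs from about (183,219) to (189,288). The right one at (222,250) is shorter. The left one is therefore the target, with its nozzle at the top of the image (+x). The stand's vees are at (333,217) and (366,213), the knob top at (439,198) and the dial at (408,204), where the needle now points lower right and the bold mark is at lower left.

```bash
cat > m.py <<'E'
from h import *
import pickle
from scipy.optimize import minimize,least_squares
T=pickle.load(open('top0.pkl','rb'));S=pickle.load(open('scene0.pkl','rb'))
k=300/85
tip,tail=[[160+u/k,210+v/k] for u,v in((81,31),(104,276))]
P=back(T,[tip,tail],60);print('long tip,tail',P.round(1),'len',np.linalg.norm(P[0]-P[1]))
print('long in scene',proj(S,P).round(1))
def sp(u,v): return [285+u/4,175+(v-300)/4]
obs=[('v1',sp(195,468),(0,22,58)),('v2',sp(323,452),(0,-60,58)),('knob',sp(616,392),(0,-229,144))]
def stand(p,q):
    c,s=np.cos(p[2]),np.sin(p[2]);q=np.atleast_2d(q)*1.
    return np.c_[p[0]+c*q[:,0]-s*q[:,1],p[1]+s*q[:,0]+c*q[:,1],q[:,2]]
f=lambda p:np.concatenate([(proj(T,stand(p,q))[0]-o) for _,o,q in obs])
r=least_squares(f,[550,100,0.1],x_scale=[100,100,1]);print('pts',r.x,r.fun.round(2))
# silhouette
def mask(c):
    h=cv2.cvtColor(c['pixels'],cv2.COLOR_RGB2HSV);m=cv2.inRange(h,(55,80,25),(95,255,255))
    m=cv2.morphologyEx(m,cv2.MORPH_CLOSE,np.ones((5,5)));n,l,st,_=cv2.connectedComponentsWithStats(m)
    return l,st
def pick(c,uv):
    l,st=mask(c);i=l[uv[1],uv[0]];m=(l==i).astype(np.uint8)
    print('area',m.sum());return m
mt=pick(T,(345,235));ms=pick(S,(230,291))
def hull(c,p,box):
    m=np.zeros((480,640),np.uint8)
    for b in box:
        q=[(x,y,z) for x in b[0] for y in b[1] for z in b[2]]
        cv2.fillConvexPoly(m,cv2.convexHull((proj(c,stand(p,q))*16).round().astype(np.int32)),1,shift=4)
    return m
def cost(v):
    bx=[((-65,65),(v[3]-200,v[3]+200),(0,20)),((-35,35),(-260,-198),(20,104)),((-30,30),(80,116),(20,95))]
    e=0
    for c,m in((T,mt),(S,ms)):
        h=hull(c,v,bx);e+=1-(h&m).sum()/(h|m).sum()
    return e
x0=np.r_[r.x,-80]
for d in(8,3): 
    sim=np.vstack([x0]+[x0+np.eye(4)[i]*[d,d,d/200,d][i] for i in range(4)])
    o=minimize(cost,x0,method='Nelder-Mead',options=dict(initial_simplex=sim));x0=o.x
print('sil',o.x,o.fun,'resid pts',f(o.x[:3]).round(2))
for n,q in(('vee_mid',(0,-19,60)),('place',(0,-23,60)),('knob',(0,-229,131))): print(n,stand(r.x,q).round(1),stand(o.x,q).round(1))
print('scene knob top',proj(S,stand(r.x,(0,-229,144))),proj(S,stand(o.x,(0,-229,144))))
E
python3 m.py
```

```text
long tip,tail [[568.7 417.5  60. ]
 [396.7 393.6  60. ]] len 173.60881178527657
long in scene [[449.7 307. ]
 [449.9 253.8]]
pts [5.85730092e+02 2.08869460e+01 1.64179617e-01] [-0.41  0.24  0.03 -0.27  0.36  0.02]
area 6096
area 5938
sil [ 5.87384141e+02  2.44626869e+01  1.57524923e-01 -8.35940300e+01] 0.5110543088729886 resid pts [-1.83 -0.51 -1.36 -0.8  -1.04 -0.08]
vee_mid [[588.8   2.1  60. ]] [[590.4   5.7  60. ]]
place [[589.5  -1.8  60. ]] [[591.    1.7  60. ]]
knob [[ 623.2 -205.   131. ]] [[ 623.3 -201.7  131. ]]
scene knob top [[185.40566009 228.9896659 ]] [[186.58920112 229.35578727]]
```

```bash
cat >> h.py <<'E'
def go(x,y,z,yawdeg):
    s=ctrl.sense();q=s['ee_rot'];C=R.from_quat([q[1],q[2],q[3],q[0]])
    a=np.radians(yawdeg);X=np.array([np.cos(a),np.sin(a),0]);Z=np.array([0,0,-1.]);D=R.from_matrix(np.c_[X,np.cross(Z,X),Z])
    print('t',(C.inv().apply(np.array([x,y,z])-s['eef_pos'])/1000).round(4),'r',(C.inv()*D).as_rotvec().round(4),
     '| pos',s['eef_pos'].round(1),'F',s['force'].round(1),'q6 %.2f time %.2f w %.3f gf %.1f'%(s['joints'][5],s['time_s'],s['grip_width'],s['grip_force']))
E
python3 -c "
from h import *
go(476,405,150,7.9)"
```

```text
t [-0.3171  0.0139  0.0807] r [-7.0000e-04  1.3000e-03  2.6699e+00] | pos [171.9 495.8 230.8] F [-1.1  0.1 -0.7] q6 -0.22 time 0.10 w 1.003 gf 0.0
```

play_rows(translation=[[-0.317,0.014,0.08],[-0.317,0.014,0.08],[-0.317,0.014,0.08],[-0.317,0.014,0.08],[-0.317,0.014,0.08],[-0.317,0.014,0.08],[-0.317,0.014,0.08],[-0.317,0.014,0.08],[-0.317,0.014,0.08],[-0.317,0.014,0.08]], rotation=[[0,0,2.67],[0,0,2.67],[0,0,2.67],[0,0,2.67],[0,0,2.67],[0,0,2.67],[0,0,2.67],[0,0,2.67],[0,0,2.67],[0,0,2.67]], gripper=[-1,-1,-1,-1,-1,-1,-1,-1,-1,-1], force=40)

```text
time_s: 1.35
eef_pos: [475.9, 405.3, 150.8]
ee_rot: [0.0, 0.895, 0.447, -0.0]
force: [0.8, 0.5, -0.4]
grip_width: 1.0
grip_force: 0.0
```

```bash
python3 -c "
from h import *
go(476,405,150,7.9)"
```

```text
t [-0.0002  0.0002  0.0008] r [-0.      0.001   0.7887] | pos [475.9 405.3 150.8] F [ 0.8  0.5 -0.4] q6 1.16 time 1.35 w 1.000 gf 0.0
```

play_rows(translation=[[0,0,0.001],[0,0,0.001],[0,0,0.001],[0,0,0.001],[0,0,0.02],[0,0,0.03]], rotation=[[0,0,0.789],[0,0,0.789],[0,0,0.789],[0,0,0.789],[0,0,0.789],[0,0,0.789]], gripper=[-1,-1,-1,-1,-1,-1])

```text
time_s: 2.1
eef_pos: [475.7, 405.1, 120.0]
ee_rot: [0.0, 0.997, 0.072, -0.001]
force: [-0.1, -0.3, 0.4]
grip_width: 0.998
grip_force: 0.0
```

Run:
```python
from h import *
go(476,405,41,7.9)
a=cap('scene')['pixels'][160:340,360:520,::-1];b=cap('top')['pixels'][180:330,120:280,::-1]
cv2.imwrite('pics/p2.png',np.hstack([cv2.resize(a,(400,450),interpolation=cv2.INTER_CUBIC),cv2.resize(b,(400,450),interpolation=cv2.INTER_CUBIC)]))
```

```text
t [0.0004 0.0001 0.079 ] r [0.0007 0.0018 0.0064] | pos [475.7 405.1 120. ] F [-0.1 -0.3  0.4] q6 1.94 time 2.10 w 0.998 gf 0.0
```

View pics/p2.png

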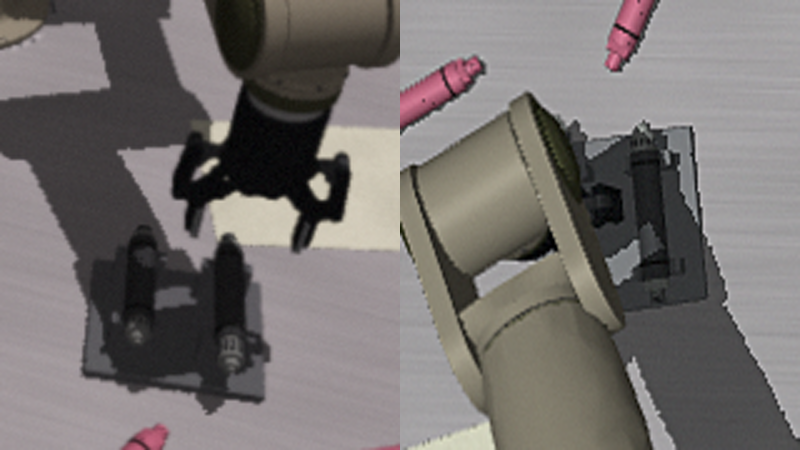

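The gripper is open above the long holder, which is on the right in the scene crop at about (230,300). Its fingers are on either side of the holder, so I'm descending.

play_rows(translation=[[0,0,0.03],[0,0,0.055],[0,0,0.072],[0,0,0.079],[0,0,0.079],[0,0,0.079],[0,0,0.079],[0,0,0.079]], rotation=[[0,0,0.006],[0,0,0.006],[0,0,0.006],[0,0,0.006],[0,0,0.006],[0,0,0.006],[0,0,0.006],[0,0,0.006]], gripper=[-1,-1,-1,-1,-1,1,1,1], force=40)

```text
time_s: 3.2
eef_pos: [476.2, 405.5, 42.7]
ee_rot: [-0.0, 0.998, 0.069, 0.0]
force: [0.1, 0.9, -0.2]
grip_width: 0.374
grip_force: 0.0
```

play_rows(translation=[[0,0,0],[0,0,0],[0,0,0],[0,0,0]], rotation=[[0,0,0],[0,0,0],[0,0,0],[0,0,0]], gripper=[1,1,1,1])

```text
time_s: 3.7
eef_pos: [476.2, 407.2, 43.3]
ee_rot: [-0.002, 0.998, 0.069, 0.001]
force: [-1.9, 9.3, 1.7]
grip_width: 0.312
grip_force: 40.0
```

play_rows(translation=[[0,-0.002,-0.01],[0,-0.002,-0.03],[0,-0.002,-0.07],[0,-0.002,-0.12],[0,-0.002,-0.12]], rotation=[[0,0,0],[0,0,0],[0,0,0],[0,0,0],[0,0,0]], gripper=[1,1,1,1,1])

```text
time_s: 4.32
eef_pos: [477.1, 408.0, 166.4]
ee_rot: [-0.001, 0.998, 0.069, 0.003]
force: [-0.9, 0.3, -5.0]
grip_width: 0.314
grip_force: 40.1
```

Run:
```python
from h import *
go(590.3,-6,150,99.3)
```

```text
t [0.0552 0.4256 0.0158] r [ 0.0034 -0.0071 -1.5954] | pos [477.1 408.  166.4] F [-0.9  0.3 -5. ] q6 1.95 time 4.33 w 0.314 gf 40.1
```

play_rows(translation=[[0.055,0.426,0.016],[0.055,0.426,0.016],[0.055,0.426,0.016],[0.055,0.426,0.016],[0.055,0.426,0.016],[0.055,0.426,0.016],[0.055,0.426,0.016],[0.055,0.426,0.016],[0.055,0.426,0.016],[0.055,0.426,0.016]], rotation=[[0,0,-1.595],[0,0,-1.595],[0,0,-1.595],[0,0,-1.595],[0,0,-1.595],[0,0,-1.595],[0,0,-1.595],[0,0,-1.595],[0,0,-1.595],[0,0,-1.595]], gripper=[1,1,1,1,1,1,1,1,1,1])

```text
time_s: 5.58
eef_pos: [588.1, -7.2, 144.9]
ee_rot: [-0.001, 0.648, 0.761, -0.001]
force: [-0.6, 0.1, -5.0]
grip_width: 0.316
grip_force: 40.5
```

play_rows(translation=[[0,0,0.02],[0,0,0.045],[0,0,0.055],[0,0,0.055]], rotation=[[0,0,0],[0,0,0],[0,0,0],[0,0,0]], gripper=[1,1,1,1])

```text
time_s: 6.08
eef_pos: [588.5, -6.8, 90.8]
ee_rot: [-0.001, 0.648, 0.762, -0.0]
force: [1.0, -0.8, -4.3]
grip_width: 0.312
grip_force: 40.5
```

Run:
```python
from h import *
go(590.3,-6,41,99.3)
a=cap('scene')['pixels'][170:320,150:350,::-1];b=cap('top')['pixels'][170:260,280:460,::-1]
cv2.imwrite('pics/p3.png',np.vstack([cv2.resize(a,(400,300),interpolation=cv2.INTER_CUBIC),cv2.resize(b,(400,200),interpolation=cv2.INTER_CUBIC)]))
```

```text
t [0.0005 0.002  0.0498] r [-0.0013 -0.0004 -0.0017] | pos [588.5  -6.8  90.8] F [ 1.  -0.8 -4.3] q6 -0.37 time 6.08 w 0.312 gf 40.5
```

View pics/p3.png

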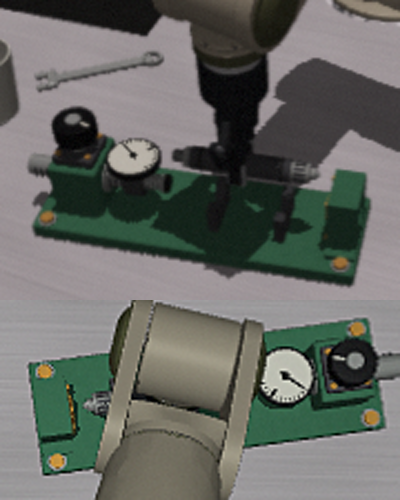

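The holder is held level above the vees with its nozzle towards the headstock, at about (85,402) in the lower crop. I'm lowering it now.

play_rows(translation=[[0,0.002,0.02],[0,0.002,0.032],[0,0.002,0.038],[0,0.002,0.041]], rotation=[[0,0,0],[0,0,0],[0,0,0],[0,0,0]], gripper=[1,1,1,1])

```text
time_s: 6.68
eef_pos: [591.0, -6.8, 50.5]
ee_rot: [0.0, 0.648, 0.762, 0.0]
force: [0.8, -0.0, -5.2]
grip_width: 0.313
grip_force: 40.5
```

play_rows(translation=[[0,0,0.002],[0,0,0.004],[0,0,0.006],[0,0,0.006]], rotation=[[0,0,0],[0,0,0],[0,0,0],[0,0,0]], gripper=[1,1,1,1])

```text
time_s: 7.18
eef_pos: [591.0, -6.7, 44.4]
ee_rot: [0.0, 0.648, 0.762, 0.0]
force: [-0.1, 0.7, -4.0]
grip_width: 0.311
grip_force: 40.6
```

Run:
```python
from h import *
go(590.3,-6,43,99.3); print(ctrl.sense()['wrist_torque'])
```

```text
t [ 0.0008 -0.0006  0.0014] r [ 0.0005  0.     -0.0005] | pos [591.   -6.7  44.4] F [-0.1  0.7 -4. ] q6 -0.37 time 7.17 w 0.311 gf 40.6
[ 0.03721185 -0.07480819 -0.04195425]
```

Not touching yet, so I'll ease further down.

play_rows(translation=[[0,0,0.001],[0,0,0.002],[0,0,0.002]], rotation=[[0,0,0],[0,0,0],[0,0,0]], gripper=[1,1,1])

```text
time_s: 7.55
eef_pos: [591.7, -6.7, 43.3]
ee_rot: [0.001, 0.648, 0.762, 0.001]
force: [2.2, 1.0, 5.9]
grip_width: 0.316
grip_force: 41.4
```

Contact in the vees. I'll release briefly so the holder settles, then grip again lightly.

play_rows(translation=[[0,0.0005,-0.0005],[0,0.001,-0.001],[0,0.001,-0.001],[0,0.001,-0.001],[0,0.001,-0.001],[0,0.001,-0.001],[0,0.001,-0.001],[0,0.001,-0.001]], rotation=[[0,0,0],[0,0,0],[0,0,0],[0,0,0],[0,0,0],[0,0,0],[0,0,0],[0,0,0]], gripper=[0.1,0.1,0.1,0.1,1,1,1,1], force=22)

```text
time_s: 8.55
eef_pos: [591.8, -6.5, 43.3]
ee_rot: [0.0, 0.648, 0.762, 0.0]
force: [0.1, -0.9, 0.6]
grip_width: 0.319
grip_force: 22.9
```

Run:
```python
from h import *
go(592,-6,43,99.3); print(ctrl.sense()['wrist_torque'])
```

```text
t [0.0005 0.0003 0.0003] r [ 0.0001  0.     -0.0003] | pos [591.8  -6.5  43.3] F [ 0.1 -0.9  0.6] q6 -0.37 time 8.55 w 0.319 gf 22.9
[ 0.04931974 -0.09324277 -0.0054047 ]
```

play_rows(translation=[[0.002,0,0],[0.004,0,0],[0.006,0,0],[0.008,0,0],[0.009,0,0],[0.01,0,0]], rotation=[[0,0,0],[0,0,0],[0,0,0],[0,0,0],[0,0,0],[0,0,0]], gripper=[1,1,1,1,1,1])

```text
time_s: 9.3
eef_pos: [590.2, 3.3, 43.3]
ee_rot: [0.0, 0.648, 0.762, 0.0]
force: [0.9, -3.4, -1.0]
grip_width: 0.316
grip_force: 22.9
```

play_rows(translation=[[0.001,0,0],[0.002,0,0],[0.003,0,0],[0.003,0,0]], rotation=[[0,0,0],[0,0,0],[0,0,0],[0,0,0]], gripper=[1,1,1,1])

```text
time_s: 9.8
eef_pos: [589.7, 6.4, 43.4]
ee_rot: [0.0, 0.648, 0.762, 0.0]
force: [1.0, -2.3, 0.6]
grip_width: 0.312
grip_force: 22.9
```

Only sliding friction so far, about 2–3 N.

play_rows(translation=[[0.001,0,0],[0.002,0,0],[0.003,0,0],[0.003,0,0]], rotation=[[0,0,0],[0,0,0],[0,0,0],[0,0,0]], gripper=[1,1,1,1])

```text
time_s: 10.3
eef_pos: [589.2, 9.4, 43.3]
ee_rot: [0.0, 0.648, 0.762, 0.0]
force: [2.2, -2.6, 0.5]
grip_width: 0.319
grip_force: 22.9
```

play_rows(translation=[[0.001,0,0],[0.002,0,0],[0.002,0,0]], rotation=[[0,0,0],[0,0,0],[0,0,0]], gripper=[1,1,1])

```text
time_s: 10.68
eef_pos: [588.9, 11.3, 43.3]
ee_rot: [-0.0, 0.648, 0.762, 0.0]
force: [2.3, -2.9, 1.4]
grip_width: 0.322
grip_force: 22.9
```

play_rows(translation=[[0.001,0,0],[0.002,0,0],[0.002,0,0]], rotation=[[0,0,0],[0,0,0],[0,0,0]], gripper=[1,1,1])

```text
time_s: 11.05
eef_pos: [588.6, 13.3, 43.3]
ee_rot: [-0.0, 0.648, 0.762, 0.0]
force: [2.3, -2.6, 0.5]
grip_width: 0.317
grip_force: 22.9
```

play_rows(translation=[[0.001,0.0003,0],[0.002,0.0005,0],[0.002,0.0005,0]], rotation=[[0,0,0],[0,0,0],[0,0,0]], gripper=[1,1,1])

```text
time_s: 11.42
eef_pos: [588.4, 14.7, 43.3]
ee_rot: [-0.0, 0.648, 0.762, -0.001]
force: [-1.2, -7.3, 1.5]
grip_width: 0.322
grip_force: 23.1
```

play_rows(translation=[[0.0005,0,0],[0.001,0,0],[0.001,0,0]], rotation=[[0,0,0],[0,0,0],[0,0,0]], gripper=[1,1,1])

```text
time_s: 11.8
eef_pos: [588.4, 14.8, 43.3]
ee_rot: [0.0, 0.648, 0.762, -0.001]
force: [-1.1, -12.1, 1.3]
grip_width: 0.322
grip_force: 23.0
```

Run:
```python
from h import *
go(592,-6,43,99.3); print(ctrl.sense()['wrist_torque'])
a=cap('scene')['pixels'][170:320,150:350,::-1];b=cap('top')['pixels'][170:260,280:460,::-1]
cv2.imwrite('pics/p4.png',np.vstack([cv2.resize(a,(600,450),interpolation=cv2.INTER_CUBIC)[:,:],cv2.resize(b,(600,300),interpolation=cv2.INTER_CUBIC)])[150:])
```

```text
t [-0.0211  0.0002  0.0004] r [-0.0011  0.0021 -0.0003] | pos [588.4  14.8  43.3] F [ -1.1 -12.1   1.3] q6 -0.33 time 11.80 w 0.322 gf 23.0
[-1.82708746  0.0365939   0.06021836]
```

View pics/p4.png

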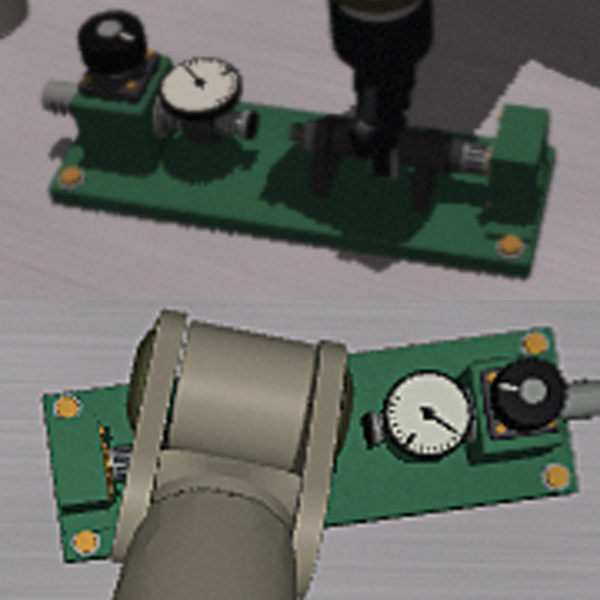

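The nut sits against the bush, with a hard stop at 12 N. Letting go and lifting.

play_rows(translation=[[0,0,0],[0,0,0],[0,0,0],[0,0,-0.01],[0,0,-0.04],[0,0,-0.08],[0,0,-0.13],[0,0,-0.13]], rotation=[[0,0,0],[0,0,0],[0,0,0],[0,0,0],[0,0,0],[0,0,0],[0,0,0],[0,0,0]], gripper=[-0.3,-0.3,-1,-1,-1,-1,-1,-1])

```text
time_s: 12.9
eef_pos: [590.2, 16.2, 178.0]
ee_rot: [0.003, 0.647, 0.762, 0.002]
force: [0.1, 0.1, -0.6]
grip_width: 1.0
grip_force: 0.0
```

Run:
```python
from h import *
go(623.3,-203.5,185,205)
```

```text
t [-0.2221 -0.0027 -0.0065] r [ 0.0031  0.0089 -1.8449] | pos [590.2  16.2 178. ] F [ 0.1  0.1 -0.6] q6 -0.33 time 12.90 w 1.000 gf 0.0
```

play_rows(translation=[[-0.222,-0.002,-0.01],[-0.222,-0.002,-0.01],[-0.222,-0.002,-0.01],[-0.222,-0.002,-0.01],[-0.222,-0.002,-0.01],[-0.222,-0.002,-0.01],[-0.222,-0.002,-0.01],[-0.222,-0.002,-0.01],[-0.222,-0.002,-0.01],[-0.222,-0.002,-0.01]], rotation=[[0,0,-2.1],[0,0,-2.1],[0,0,-2.1],[0,0,-2.1],[0,0,-2.1],[0,0,-2.1],[0,0,-2.1],[0,0,-2.1],[0,0,-2.1],[0,0,-2.1]], gripper=[-1,-1,-1,-1,-1,-1,-1,-1,-1,-1])

```text
time_s: 14.15
eef_pos: [622.2, -202.9, 182.7]
ee_rot: [-0.0, -0.228, 0.974, 0.0]
force: [0.7, 1.0, -0.2]
grip_width: 1.002
grip_force: 0.0
```

Run:
```python
from h import *
go(624,-203.5,113,220)
```

```text
t [-0.0014 -0.0014  0.0697] r [ 0.0011 -0.0005 -0.2378] | pos [ 622.2 -202.9  182.7] F [ 0.7  1.  -0.2] q6 -2.53 time 14.15 w 1.002 gf 0.0
```

play_rows(translation=[[-0.001,-0.001,0.03],[-0.001,-0.001,0.055],[-0.001,-0.001,0.07],[-0.001,-0.001,0.07],[-0.001,-0.001,0.07],[-0.001,-0.001,0.07],[-0.001,-0.001,0.07],[-0.001,-0.001,0.07]], rotation=[[0,0,0],[0,0,0],[0,0,0],[0,0,0],[0,0,0],[0,0,0],[0,0,0],[0,0,0]], gripper=[-1,-1,-1,-1,1,1,1,1], force=50)

```text
time_s: 15.15
eef_pos: [623.8, -203.1, 114.7]
ee_rot: [0.0, -0.225, 0.974, 0.0]
force: [-3.6, 3.1, 6.9]
grip_width: 0.574
grip_force: 51.8
```

Run:
```python
from h import *
go(624,-203.5,113,206.4);print(ctrl.sense()['wrist_torque'])
```

```text
t [-0.     -0.0005  0.0017] r [ 0.0004  0.0006 -0.0066] | pos [ 623.8 -203.1  114.7] F [-3.6  3.1  6.9] q6 -2.52 time 15.15 w 0.574 gf 51.8
[ 0.79164896  0.60916527 -0.07658511]
```

play_rows(translation=[[0,0,0],[0,0,0],[0,0,0],[0,0,0],[0,0,0],[0,0,0],[0,0,0],[0,0,0],[0,0,0],[0,0,0]], rotation=[[0,0,0.18],[0,0,0.36],[0,0,0.54],[0,0,0.72],[0,0,0.9],[0,0,1.08],[0,0,1.26],[0,0,1.44],[0,0,1.6],[0,0,1.7]], gripper=[1,1,1,1,1,1,1,1,1,1])

```text
time_s: 16.4
eef_pos: [623.9, -202.9, 114.7]
ee_rot: [0.0, 0.585, 0.811, 0.0]
force: [-4.0, 4.7, 4.9]
grip_width: 0.573
grip_force: 51.8
```

Run:
```python
from h import *
go(624,-203.5,113,110);print(ctrl.sense()['wrist_torque'])
a=cap('scene')['pixels'][190:290,150:350,::-1];b=cap('top')['pixels'][170:260,280:460,::-1]
cv2.imwrite('pics/p5.png',np.vstack([cv2.resize(a,(600,300),interpolation=cv2.INTER_CUBIC),cv2.resize(b,(600,300),interpolation=cv2.INTER_CUBIC)]))
```

```text
t [-0.0006 -0.0001  0.0017] r [ 0.0009 -0.0003 -0.0271] | pos [ 623.9 -202.9  114.7] F [-4.   4.7  4.9] q6 -0.82 time 16.40 w 0.573 gf 51.8
[0.83486031 0.35371391 0.31728394]
```

View pics/p5.png

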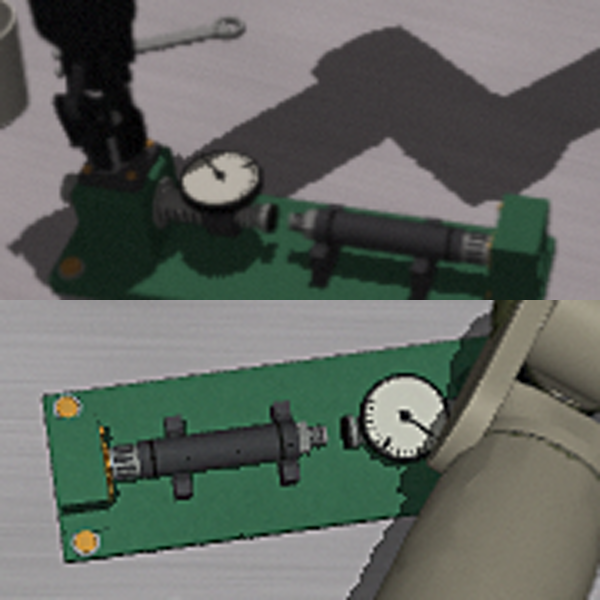

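The tail is now about 11 mm from the pad, at (327,435) versus (343,433) in the lower crop. The needle is at rest pointing lower right, and both dial views are clear. I'll turn most of the remaining gap and set up a needle reader.

play_rows(translation=[[0,0,0],[0,0,0],[0,0,0],[0,0,0],[0,0,0],[0,0,0]], rotation=[[0,0,0.15],[0,0,0.3],[0,0,0.45],[0,0,0.6],[0,0,0.7],[0,0,0.7]], gripper=[1,1,1,1,1,1])

```text
time_s: 17.25
eef_pos: [624.1, -202.9, 114.7]
ee_rot: [0.0, 0.827, 0.562, 0.001]
force: [-3.2, 5.1, 5.7]
grip_width: 0.57
grip_force: 51.9
```

```bash
cat > dial.py <<'E'
from h import *
import pickle,sys
def patch(c,ctr,z=98,h=45,n=360):
    g=np.linspace(-h,h,n);X,Y=np.meshgrid(g,g)          # X->world x, Y->world y
    uv=proj(c,np.c_[ctr[0]+X.ravel(),ctr[1]+Y.ravel(),np.full(X.size,z)]).astype(np.float32)
    gray=cv2.cvtColor(c['pixels'],cv2.COLOR_RGB2GRAY)
    return cv2.remap(gray,uv[:,0].reshape(n,n),uv[:,1].reshape(n,n),cv2.INTER_CUBIC)
def read(c,ctr,save=None):
    for _ in range(3):   # recentre on white disc
        p=patch(c,ctr);m=cv2.threshold(p,0,255,cv2.THRESH_OTSU)[1]
        m=cv2.morphologyEx(m,cv2.MORPH_OPEN,np.ones((25,25)))
        n,l,st,cc=cv2.connectedComponentsWithStats(m);i=l[180,180] or 1+st[1:,4].argmax()
        hu=cv2.convexHull(cv2.findContours((l==i).astype(np.uint8),0,2)[0][0]);(x,y),r=cv2.minEnclosingCircle(hu)
        ctr=np.array(ctr)+(np.array([x,y])-179.5)*90/359
    p=patch(c,ctr);yy,xx=np.mgrid[:360,:360];
    if save: cv2.imwrite(save,p)
    th=np.radians(np.arange(0,360,1.));rr=np.arange(7,21,.5)*359/90
    prof=lambda rr:cv2.remap(p,(179.5+np.outer(np.cos(th),rr)).astype(np.float32),(179.5+np.outer(np.sin(th),rr)).astype(np.float32),1).mean(1)
    def pk(v):
        d=np.clip(np.median(v)-v,0,None);i=d.argmax();w=np.arange(i-15,i+16);ww=d[w%360];ww=np.where(ww>.4*ww.max(),ww,0)
        return (ww*w).sum()/ww.sum(),d.max()
    return ctr.round(1),r*90/359,pk(prof(rr)),pk(prof(np.arange(22,28,.5)*359/90))
if __name__=='__main__':
    s=ctrl.sense();q=s['ee_rot'];g=eval(sys.argv[1])
    for n in('top','scene'):
        a=[read(cap(n),g) for _ in range(2)]
        for x in a: print(n,'ctr',x[0],'r %.1f'%x[1],'needle %.1f (%.0f) outer %.1f (%.0f)'%(*x[2],*x[3]))
    print('yaw',np.degrees(2*np.arctan2(q[2],q[1])),'q6',s['joints'][5],'F',s['force'],'T',s['wrist_torque'],s['time_s'])
E
python3 - <<'E'
from dial import *
for n in('top','scene'):
    c=pickle.load(open(n+'0.pkl','rb'));print(n,read(c,back(c,[[408,204.25] if n=='top' else [217,249]],98)[0,:2]))
E
python3 dial.py "[613,-140]"
```

```text
top (array([ 615.4, -137.8]), 29.257025971054034, (np.float64(235.90702056276018), np.float64(163.125)), (np.float64(146.05018402944475), np.float64(176.70833333333334)))
scene (array([ 593.5, -136.3]), 51.69608666040107, (np.float64(357.4412082632717), np.float64(37.803571428571416)), (np.float64(89.49390006993552), np.float64(57.75)))
top ctr [ 611.5 -114.3] r 29.1 needle 235.1 (158) outer 145.0 (183)
top ctr [ 611.5 -114.4] r 29.2 needle 235.1 (158) outer 144.9 (181)
scene ctr [ 609.  -111.5] r 29.9 needle 235.7 (103) outer 235.0 (94)
scene ctr [ 609.1 -111.5] r 29.9 needle 235.5 (103) outer 234.6 (95)
yaw 68.44518660066885 q6 -0.11712410280614842 F [-3.20015796  5.10290956  5.70372229] T [ 0.70422263  0.25721438 -0.27426163] 17.25
```

The reader works: the needle is at 235.4° at rest and the mark is near 144.5°. Continuing in small steps.

play_rows(translation=[[0,0,0],[0,0,0],[0,0,0],[0,0,0],[0,0,0],[0,0,0]], rotation=[[0,0,0.1],[0,0,0.2],[0,0,0.3],[0,0,0.4],[0,0,0.5],[0,0,0.5]], gripper=[1,1,1,1,1,1])

```text
time_s: 18.2
eef_pos: [624.1, -202.9, 114.7]
ee_rot: [0.0, 0.94, 0.34, 0.001]
force: [-2.2, 4.4, 6.1]
grip_width: 0.575
grip_force: 51.9
```

```bash
python3 dial.py "[611,-111]"
```

```text
top ctr [ 610.6 -109.4] r 29.4 needle 235.6 (160) outer 145.1 (187)
top ctr [ 610.6 -109.3] r 29.4 needle 235.5 (159) outer 145.2 (187)
scene ctr [ 608.5 -107. ] r 29.8 needle 232.7 (90) outer 146.1 (100)
scene ctr [ 608.5 -107. ] r 29.8 needle 232.8 (91) outer 146.0 (97)
yaw 39.80000755499091 q6 0.3828482311229442 F [-2.21889819  4.41984494  6.05067747] T [ 0.59268429  0.25071282 -0.27516127] 18.2
```

play_rows(translation=[[0,0,0],[0,0,0],[0,0,0],[0,0,0],[0,0,0]], rotation=[[0,0,0.08],[0,0,0.16],[0,0,0.24],[0,0,0.3],[0,0,0.3]], gripper=[1,1,1,1,1])

```text
time_s: 19.02
eef_pos: [624.1, -203.0, 114.7]
ee_rot: [-0.0, 0.981, 0.196, 0.001]
force: [-1.3, 4.4, 5.1]
grip_width: 0.569
grip_force: 51.9
```

```bash
python3 dial.py "[611,-106]"
```

```text
top ctr [ 610.8 -106.5] r 29.2 needle 216.5 (159) outer 145.4 (192)
top ctr [ 610.7 -106.5] r 29.2 needle 216.6 (160) outer 145.4 (192)
scene ctr [ 608.4 -104.1] r 29.6 needle 216.9 (81) outer 148.0 (78)
scene ctr [ 608.6 -104.2] r 29.6 needle 216.4 (80) outer 148.0 (78)
yaw 22.640950642086835 q6 0.6823150160602144 F [-1.29258716  4.43265103  5.10640615] T [ 0.45477693  0.20653773 -0.27319853] 19.025
```

play_rows(translation=[[0,0,0],[0,0,0],[0,0,0],[0,0,0],[0,0,0],[0,0,0]], rotation=[[0,0,0.1],[0,0,0.2],[0,0,0.3],[0,0,0.4],[0,0,0.45],[0,0,0.45]], gripper=[1,1,1,1,1,1])

```text
time_s: 19.98
eef_pos: [624.1, -203.1, 114.7]
ee_rot: [-0.0, 1.0, -0.027, 0.001]
force: [-1.1, 3.7, 5.9]
grip_width: 0.572
grip_force: 51.9
```

```bash
python3 dial.py "[611,-102]"
```

```text
top ctr [ 611.  -103.2] r 29.1 needle 165.5 (139) outer 144.5 (152)
top ctr [ 611.  -103.2] r 29.1 needle 165.5 (141) outer 144.5 (152)
scene ctr [607.4 -99.8] r 30.1 needle 171.8 (93) outer 145.4 (102)
scene ctr [607.3 -99.7] r 30.0 needle 172.2 (91) outer 145.4 (102)
yaw -3.1185188388354512 q6 1.1319699244457786 F [-1.14937562  3.74697875  5.91384373] T [ 0.46738826  0.35780359 -0.09833541] 19.975
```

play_rows(translation=[[0,0,0],[0,0,0],[0,0,0],[0,0,0],[0,0,0]], rotation=[[0,0,0.06],[0,0,0.12],[0,0,0.18],[0,0,0.18],[0,0,0.18]], gripper=[1,1,1,1,1])

```text
time_s: 20.8
eef_pos: [624.1, -203.1, 114.7]
ee_rot: [-0.0, 0.993, -0.117, 0.001]
force: [-2.7, 4.2, 5.9]
grip_width: 0.572
grip_force: 51.9
```

```bash
python3 dial.py "[611,-101]"
```

```text
top ctr [ 608.9 -100. ] r 29.5 needle 148.3 (171) outer 147.0 (195)
top ctr [ 609.1 -100.1] r 29.5 needle 148.3 (171) outer 147.0 (195)
scene ctr [607.3 -97.7] r 29.8 needle 154.2 (101) outer 148.7 (117)
scene ctr [607.3 -97.8] r 29.7 needle 154.2 (101) outer 148.7 (115)
yaw -13.415827407548328 q6 1.3116262695712944 F [-2.71182528  4.18504659  5.8575802 ] T [ 0.44281498  0.33145424 -0.12404531] 20.8
```

By the 2:1 knob-to-needle ratio this is on the mark (about 144.6°). I'll release and lift clear, then read it without obstruction.

play_rows(translation=[[0,0,0],[0,0,0],[0,0,0],[0,0,0],[0,0,-0.03],[0,0,-0.08],[0,0,-0.12],[-0.05,0,-0.15],[-0.1,0,-0.15],[-0.15,0,-0.15]], rotation=[[0,0,0],[0,0,0],[0,0,0],[0,0,0],[0,0,0],[0,0,0],[0,0,0],[0,0,0],[0,0,0],[0,0,0]], gripper=[-1,-1,-1,-1,-1,-1,-1,-1,-1,-1])

```text
time_s: 22.25
eef_pos: [476.3, -168.4, 263.5]
ee_rot: [0.0, 0.993, -0.117, 0.0]
force: [0.9, -0.9, 0.6]
grip_width: 0.999
grip_force: 0.0
```

```bash
python3 dial.py "[611,-101]"
python3 - <<'E'
from h import *
c=cap('top');d=cap('scene')
b=cv2.resize(c['pixels'][170:260,280:460,::-1],(700,350),interpolation=cv2.INTER_CUBIC)
from dial import patch
p=[cv2.cvtColor(cv2.resize(patch(x,k),(245,245)),cv2.COLOR_GRAY2BGR) for x,k in((c,(611,-101)),(d,(608,-98)))]
e=cv2.resize(d['pixels'][225:305,165:235,::-1],(210,245),interpolation=cv2.INTER_CUBIC)
cv2.imwrite('pics/p6.png',np.vstack([b,np.hstack(p+[e])]))
E
```

```text
top ctr [ 609.1 -100.1] r 29.4 needle 148.4 (172) outer 147.0 (197)
top ctr [ 609.1 -100.1] r 29.4 needle 148.4 (171) outer 147.0 (196)
scene ctr [606.3 -97.6] r 30.6 needle 151.9 (104) outer 146.7 (110)
scene ctr [606.1 -97.7] r 30.7 needle 151.0 (106) outer 146.0 (109)
yaw -13.426496032971542 q6 1.2330938815200319 F [ 0.87125296 -0.87440735  0.55337192] T [0.00356132 0.00107125 0.00066818] 22.25
```

View pics/p6.png

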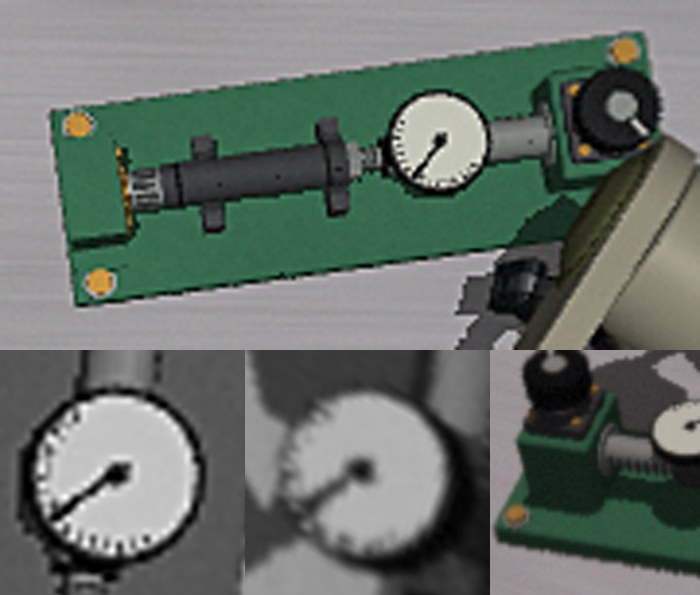

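The needle lies over the bold mark in the rectified dial: hub (118,473), tip (55,515), about 146°, or 1.55–1.6 rad. The holder is straight in the vees, with its nut on the bush and the pad on its tail, and the gripper is clear. Handing in.

```bash
python3 -c "
from rig import ctrl
print(ctrl.finish_job())"
```

```text
the job is handed in; nothing more can be done
None
```

I seated the long holder against the bush with about 12 N of push, clamped it with the needle on the set mark (read at about 1.55 rad), let it go, and handed the job in at about 22 s; no verdict came back.

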